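# Lock the load-cell stand to the T-slot plate

### The arm

A 7-joint arm with a two-finger parallel gripper is mounted at the origin on a cart in front of the work surface, level with it; the furniture and walls round the work are solid. World frame = base frame: x ahead of the robot, y to its left, z up, the work surface at z = 0. Lengths are in m, angles in rad, forces in N, time in s.
With the tool pointing down it reaches from about 0.425 to 0.925 m from the base axis. Payload 6.8 kg.
Tool frame: the origin (TCP) lies at the very end of the fingers, on their centre line; the grasp point (between the pads) lies 19 mm behind it; z points along the fingers, y is the line along which they close (so a half turn about z gives the same grasp; the last joint's range is limited). The gripper opens to 85 mm and grips with 20 to 120 N. Pads are 22 mm wide; open, the fingers measure 114 mm over their backs; the gripper's body (76 mm by 85 mm) begins 54 mm behind the grasp point. The pads swing forward as they close: fully open they stand 13 mm farther back than shut.
Start: joints at [1.128, 0.477, 0.022, 1.555, -0.011, 1.109, -0.083], TCP at [0.222, -0.638, 0.231] pointing down, gripper open.
Joint ranges: [-2.96, 2.96], [-0.34, 2.1], [-1.41, 1.46], [0.24, 2.44], [-1.37, 4.51], [0.17, 1.92], [-2.96, 2.96]. Speed limits (rad/s): [2.39, 2.39, 3.14, 3.14, 3.14, 3.14, 3.14].

### API

Orientations are given as a unit quaternion [w, x, y, z].
In Python, from station import bot gives the robot as it stands.
- The arm moves only by the tool apply_moves, never from a script. Its argument "deltas" is a list of rows, each a list of 3 entries, a list of its own where there are three numbers: the closure, from 0 (fully open) to 1 (shut), then the shift along the tool's x, y, z in units of 0.2 m (1.0 is 0.2 m), then the turn about the tool's z in units of 2 pi rad (1.0 is 2 pi rad). A call has 1 to 12 rows; each row is the pose to reach, as a shift and turn from the pose commanded when the call began, along the tool's axes at that moment, turning the shorter way round; what a row does not reach only later rows make up. A row lasts 1/10 s, in which the tool goes at most 50 mm and 8.59 degrees, less where a joint would pass 70% of its speed; a pose out of reach is approached as far as the arm can. A call with a number of a shift or a turn outside -1 to 1 is refused whole. A call with a gripper value outside its range is refused whole. The fingers move at their own pace and stop on an object; "squeeze" is the grip in N (left out, the last holds). Time passes only in rows, so rows that repeat a pose let the fingers close. It gives the time, the measured TCP pose, the force, the opening and the grip force at its end, in the units of the state.
- bot.get_obs(): the state, without advancing time (a new reading comes with each control period).
- bot.read_camera(name): name is "scene" or "top"; returns a dict with "color" (400x640x3 uint8, red, green, blue), "intrinsics" (3x3 intrinsics, pixels), "pose" (4x4, takes a point from camera to world coordinates). Camera axes: x right, y down, z forward; pixel columns grow to the right and rows downward; lengths in m; the calibration is good to about 2 mm. A picture is of the moment at which its call begins. There is no depth.
- bot.hand_in(): hands the job in; it is judged then, once.
Trained networks look in a picture, given as the dict that the camera call returned (one of the last four; its "shot" number tells which), for a name from the list of things; names that differ only in an ending like _2 or _b are one class to them, and where a whole thing is asked for, a point or a joint stands for the part that bears it (a point fixed in the world has none). Each returns a list of dicts, best first, with "confidence" (0 to 1); they miss things now and then, are a little off and sometimes report something else, mostly with a low value. They report only what shows in the picture. A call takes as long as a camera call.
- bot.look_for(picture, target): "point" ([x, y, z] in m, in world coordinates, good to about 4 mm: the middle of the surface that is visible of it).
The state is a dict: "t": time; "q": joint angles; "joint_vel": joint speeds; "joint_torque": joint torques, N m; "eef_pos": TCP position; "tool_rot": TCP orientation; "contact_force": force on the tool from outside, world axes, zero at the start; "torque": the same for the moment, N m; "gripper_width": opening from 0.0 (shut) to 1.0 (fully open); "grasp_force": force on a finger pad.
Only numpy, scipy, OpenCV 4.12 (cv2) and the standard library are available. Lean on these libraries where they do the work, as an engineer would, in place of code of your own. Each camera call takes 0.05 s, during which the arm holds its last target. There are 200 camera calls.

### The job

Secure the load-cell stand where it is on the T-slot plate: take the shorter of the two T-head locking bolts from the sloping rest, drop its head into the stand's slot short of the forked foot and let go, so that the bolt stands there by itself. Then take it by its crossbar, slide it along into the fork until it is home, turn it a quarter turn clockwise until the crossbar is square across the slot and the head is locked under the slot's lips, and leave it standing. Do not shift the stand, and leave the longer bolt, the grey weight on the plate and the jar behind the plate where they are.

Things in the scene. Friction and masses are not known exactly. Their poses are not given: they have to be found in the camera images.
- bolt_grip (a point): the shorter locking bolt (to be used), bright steel, 124 mm long, 0.2 to 0.35 kg; this point is on its axis, mid-stem. z runs along the bolt from head to handle, x along the crossbar and the long way of the head. Stem 12 mm dia., free from z = -32 to +33 mm; below it a collar 32 mm dia., 6 mm thick. It starts lying on the rest, crossbar level, handle end 30 degrees up
- bolt_bar (a point): centre of the shorter bolt's dark crossbar handle, 40.5 mm above bolt_grip along the bolt, same axes; the bar measures 64 (x) x 14 (y) x 14 mm (z)
- bolt_head (a point): centre of the underside of the shorter bolt's T-head, 76.5 mm below bolt_grip along the bolt, same axes. Head 33 (x) x 19 (y) x 9 mm, then 13 mm of neck 19 mm dia., 16.5 mm of shank 13 mm dia. and the collar. Two opposite corners are rounded: in the slot the head turns freely only clockwise seen from above; some 10 degrees past a quarter turn its square corners bear on the walls
- long_bolt_grip (a point): the longer locking bolt (not to be used), 154 mm: same handle, stem and collar, but its shank is 30 mm longer, so it would stand 30 mm too high. This point is on its axis, mid-stem; axes as on the shorter bolt. The two lie side by side on the rest, 96 mm apart, in either order
- home (a point): home of the bolt's axis in the stand's fork, at the level of the plate's top (32 mm above the bench). y points along the slot into the fork (about to the robot's left), x across the slot away from the robot, z up. The fork's closed end stops the shank at y = 0. The stand's riser and load cell, up to 61 mm high, begin at y = +65 mm. It slides only if pushed with over 16 N
- fork_mouth (a point): middle of the open end of the fork, 23 mm before home (-y), plate-top level, axes as home. The fork is 16.5 mm wide (flared to 26 mm here), narrower than the bolt's head, in a foot 56 mm wide and 12 mm thick on the plate. From here the slot is open to above for at least 105 mm further (-y)
- plate: dark steel T-slot plate, 120 x 320 x 32 mm, origin under its centre, y along its two slots; the stand is in the slot nearer the robot. Throat 22.5 mm wide, 12 mm deep, 2 mm chamfers; chamber below it 35.5 mm wide, 12 mm high. A bolt stands by itself on the slot's floor, 24 mm below the plate's top; its collar then clears the foot by 2.5 mm
- rest: grey sheet-metal bolt rest, 172 mm wide; origin on the bench midway between the bolts, under their collars; x points the way the heads point (down the 30 degree slope), handles at -x. Each shank lies in a 15 mm notch in a wall right below its collar, each crossbar on a ledge; between these, over 65 mm, the stems are free all round, 60 to 90 mm above the bench
- bolt: the shorter bolt as a whole; origin at the centre of its collar's underside, 38 mm below bolt_grip along the bolt, same axes. Between the rest (left) and the plate (right) lies an opened scale whose pan carries a weight, 130 mm high in all; shelves hang over the back of the bench, so the arm swings across best close to the robot
- iron_weight: bystander: grey iron knob weight, 40 mm in diameter, 55 mm high, standing on the plate over the farther slot; origin at the centre of its underside
- jar: bystander: cream-coloured jar with a metal cap, 55 mm in diameter, 77 mm high, on the bench behind the plate; origin at the centre of its underside

How it is judged:
By the outcome, as a careful person would: the job done as asked, in the order asked, and still so for the second after the job is handed in, with the robot touching nothing.
It also fails if it takes over 58 s, if anything falls off the work surface, if the arm or the gripper's body presses on something with over 40 N, if the wrist force passes 120 N, or if a joint passes its speed limit or range.

## Working session

There is one attempt and no reset: what is moved stays moved. The work goes in short steps, Python scripts to look and compute and a tool call to move; the robot and the scene stay as the last step left them, time stands still between calls to the robot, and variables do not carry over. Pictures are saved under pics/ and viewed, at most 10 in all, crops included, and the job is handed in when it is done.

Besides the shell and the picture viewer there is one more tool, called after ">>>" as a command line: name --argument value ..., lists and objects as JSON in quotes. apply_moves: Moves the arm, as the interface text tells. Its arguments: {"type":"object","properties":{"deltas":{"type":"array","items":{"type":"array"}},"squeeze":{"type":"number"}},"required":["deltas"]}

```bash
ls; mkdir -p pics; python3 - <<'E'
from station import bot
import cv2,numpy as np
o=bot.get_obs(); print({k:np.round(v,3).tolist() for k,v in o.items()})
for c in("scene","top"):
    p=bot.read_camera(c); cv2.imwrite(f"pics/{c}0.png",p["color"][:,:,::-1])
    print(c,np.round(p["intrinsics"],1).tolist(),np.round(p["pose"],3).tolist())
    for n in("bolt_grip","bolt_bar","bolt_head","long_bolt_grip","home","fork_mouth","plate","rest","bolt","iron_weight","jar"):
        print(n,[(np.round(d["point"],3).tolist(),round(d["confidence"],2)) for d in bot.look_for(p,n)][:3])
E
```

```text
pics
{'t': 0.0, 'q': [1.128, 0.478, 0.022, 1.556, -0.011, 1.109, -0.083], 'joint_vel': [-0.0, 0.001, 0.001, -0.001, 0.001, 0.001, 0.0], 'joint_torque': [-0.001, -59.645, 1.608, -28.119, 0.013, 0.009, -0.0], 'eef_pos': [0.222, -0.637, 0.23], 'tool_rot': [-0.001, 0.986, 0.167, -0.0], 'contact_force': [0.045, -0.355, 0.126], 'torque': [-0.011, 0.005, -0.046], 'grasp_force': 0.0, 'gripper_width': 0.999}
scene [[434.2, 0.0, 317.7], [0.0, 434.2, 195.9], [0.0, 0.0, 1.0]] [[-0.461, -0.453, 0.763, -0.446], [-0.887, 0.217, -0.407, 0.573], [0.018, -0.865, -0.502, 0.787], [0.0, 0.0, 0.0, 1.0]]
bolt_grip [([0.518, 0.254, 0.099], 0.59)]
bolt_bar [([0.459, -0.126, 0.063], 0.7), ([0.52, 0.256, 0.101], 0.62)]
bolt_head [([0.518, 0.254, 0.101], 0.74)]
long_bolt_grip [([0.555, 0.341, 0.102], 0.67), ([0.546, 0.308, 0.028], 0.26)]
home [([0.412, -0.2, 0.049], 0.77), ([0.555, 0.342, 0.102], 0.53)]
fork_mouth [([0.412, -0.198, 0.051], 0.84), ([0.428, -0.194, 0.036], 0.18)]
plate [([0.428, -0.196, 0.038], 0.9)]
rest [([0.545, 0.307, 0.023], 0.89)]
bolt [([0.519, 0.254, 0.103], 0.63), ([0.555, 0.34, 0.102], 0.34)]
iron_weight [([0.458, -0.126, 0.065], 0.71), ([0.684, -0.164, 0.05], 0.52)]
jar [([0.683, -0.164, 0.05], 0.83)]
top [[519.4, 0.0, 316.4], [0.0, 519.4, 194.1], [0.0, 0.0, 1.0]] [[0.0, -0.998, 0.071, 0.511], [-1.0, -0.002, -0.02, 0.046], [0.02, -0.071, -0.997, 1.325], [0.0, 0.0, 0.0, 1.0]]
bolt_grip [([0.553, 0.242, 0.078], 0.59), ([0.469, -0.135, 0.067], 0.35)]
bolt_bar [([0.554, 0.242, 0.084], 0.83)]
bolt_head [([0.559, 0.243, 0.081], 0.95)]
long_bolt_grip [([0.592, 0.328, 0.074], 0.67)]
home [([0.428, -0.226, 0.048], 0.8)]
fork_mouth [([0.432, -0.23, 0.043], 0.73)]
plate [([0.464, -0.248, 0.033], 0.89)]
rest [([0.576, 0.291, 0.005], 0.65), ([0.596, 0.328, 0.079], 0.21)]
bolt [([0.559, 0.243, 0.08], 0.86)]
iron_weight [([0.468, -0.134, 0.069], 0.53)]
jar [([0.548, 0.241, 0.078], 0.65)]
```

```bash
python3 - <<'E'
import cv2
a=cv2.imread("pics/scene0.png");b=cv2.imread("pics/top0.png")
cv2.imwrite("pics/s0.png",cv2.resize(a,None,fx=1.25,fy=1.25,interpolation=3))
cv2.imwrite("pics/t0.png",cv2.resize(b,None,fx=1.25,fy=1.25,interpolation=3))
E
```

```text
(no output)
```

View pics/s0.png

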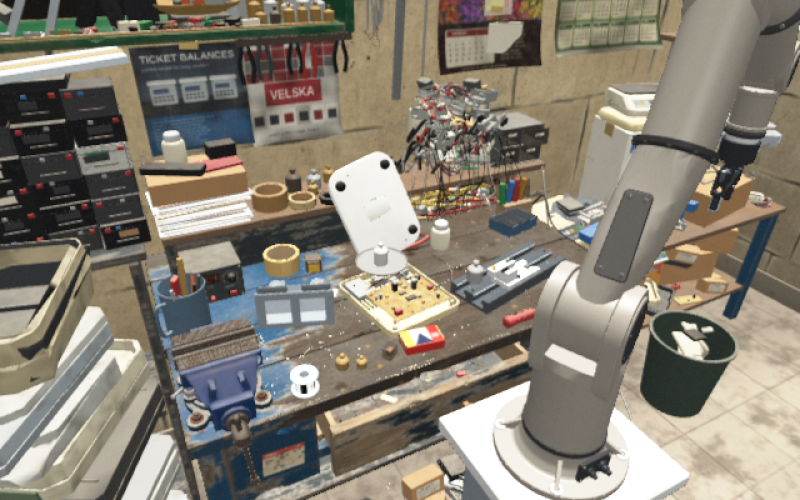

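View pics/t0.png

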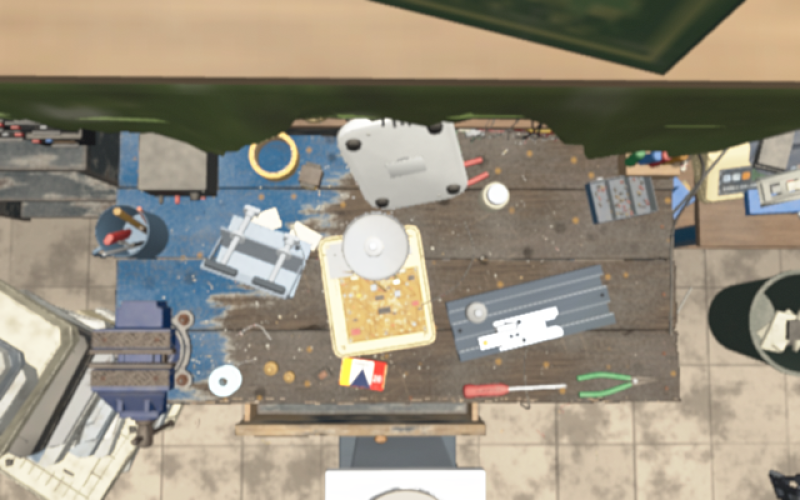

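Scene: rest with two bolts at about (258,255), and the plate with stand at about (530,312) in the 1.25x top view. I need enlarged crops of both.

```bash
python3 - <<'E'
import cv2,numpy as np
b=cv2.imread("pics/top0.png")
r=b[155:245,150:260]; q=b[205:295,350:500]
cv2.imwrite("pics/rest.png",cv2.resize(r,None,fx=6.5,fy=6.5,interpolation=2))
cv2.imwrite("pics/plate.png",cv2.resize(q,None,fx=5.3,fy=5.3,interpolation=2))
E
```

```text
(no output)
```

View pics/rest.png

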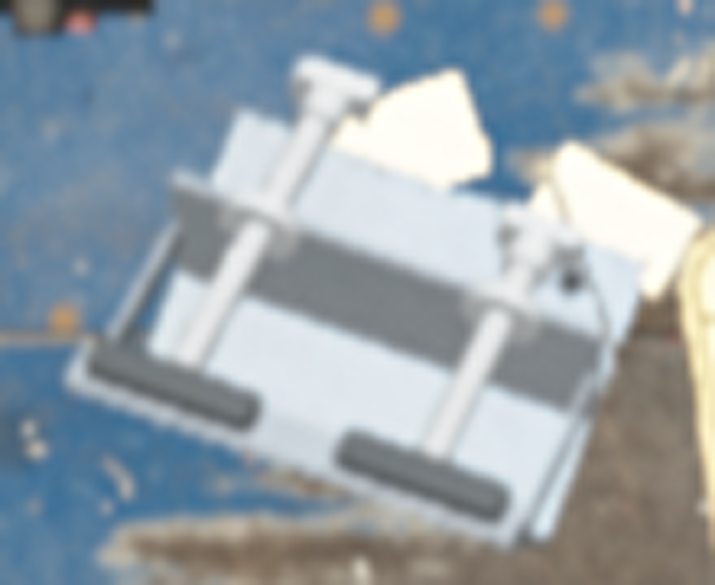

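View pics/plate.png

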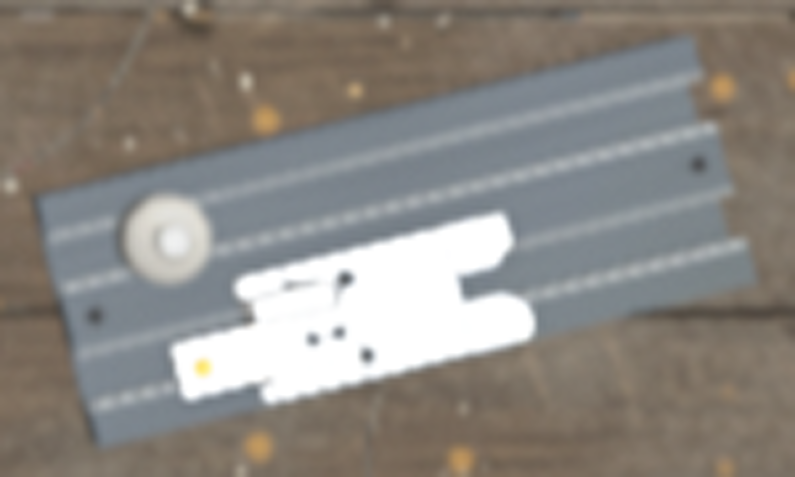

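The top view settles the bolts. The right one, with bar at crop (423,476) and head at (540,238), is the shorter. The left one, with its head at (335,90), is the longer. The fork opens to the right at about crop (523,270), and the slot centreline runs (92,378)–(737,216).

```bash
cat > h.py <<'E'
from station import bot
import numpy as np,cv2
def ray(p,uv,z):
    d=p["pose"][:3,:3]@np.linalg.solve(p["intrinsics"],np.r_[uv,1.]); c=p["pose"][:3,3]
    return c+d*(z-c[2])/d[2]
def proj(p,X):
    X=np.atleast_2d(X);c=(X-p["pose"][:3,3])@p["pose"][:3,:3]; c=c@np.array(p["intrinsics"]).T
    return c[:,:2]/c[:,2:]
E
python3 - <<'E'
from h import *
p=bot.read_camera("top"); s=bot.read_camera("scene")
r=lambda x,y:((x+.5)/6.5-.5+150,(y+.5)/6.5-.5+155)
q=lambda x,y:((x+.5)/5.3-.5+350,(y+.5)/5.3-.5+205)
P=lambda n,v:print(n,np.round(v,4).tolist())
e=[ray(p,r(*a),.098) for a in((340,450),(507,503),(90,357),(258,412))]
for a in e:P("barend",a)
P("len",[np.linalg.norm(e[0]-e[1]),np.linalg.norm(e[2]-e[3]),np.linalg.norm(e[0]+e[1]-e[2]-e[3])/2])
ax=(e[0]-e[1])+(e[2]-e[3]); P("bar axis deg",np.degrees(np.arctan2(ax[1],ax[0])))
P("stem at collar z.062",ray(p,r(502,305),.068)); P("head",ray(p,r(540,235),.042))
P("stem mid .075",ray(p,r(462,385),.080))
for a in((38,197),(690,37),(757,283),(100,445)):P("plate",ray(p,q(*a),.032))
a,b=ray(p,q(92,378),.032),ray(p,q(737,216),.032);P("slot",[a,b]);d=a-b;P("slot deg",np.degrees(np.arctan2(d[1],d[0])))
for a in((462,281),(523,271),(510,225),(533,318)):P("fork z44",ray(p,q(*a),.044))
# multi-view: network points in scene for reference; build model and overlay
hd=np.radians(np.degrees(np.arctan2(ax[1],ax[0]))-90)
hx=np.array([np.cos(hd),np.sin(hd),0]);by=np.array([-hx[1],hx[0],0])
bz=-(hx*np.cos(np.pi/6)-np.array([0,0,.5])); B=(e[0]+e[1])/2; B[2]=.095
S=s["color"][:,:,::-1].copy();T=p["color"][:,:,::-1].copy()
def put(im,c,X,col,sc,o):
    for u in proj(c,X): im[:]=cv2.circle(im.copy(),tuple(int(v) for v in (u-o)*sc+sc/2),2,col,-1)
pts=[B+by*.032,B-by*.032,B,B-bz*.0405,B-bz*.117,B-bz*.0785]
so=np.array([175,195]);Sc=cv2.resize(S[195:285,175:290],None,fx=6.5,fy=6.5,interpolation=2)
put(Sc,s,np.array(pts),(0,0,255),6.5,so)
cv2.imwrite("pics/ovs.png",Sc)
print(proj(s,np.array(pts)).round(1).tolist())
E
```

```text
barend [0.5275, 0.2905, 0.098]
barend [0.5084, 0.2301, 0.098]
barend [0.561, 0.381, 0.098]
barend [0.5412, 0.3202, 0.098]
len [0.0633, 0.064, 0.0962]
bar axis deg 72.1949
stem at collar z.062 [0.5817, 0.2374, 0.068]
head [0.6099, 0.2273, 0.042]
stem mid .075 [0.5516, 0.2498, 0.08]
plate [0.484, -0.0801, 0.032]
plate [0.5593, -0.3893, 0.032]
plate [0.4437, -0.4185, 0.032]
plate [0.3689, -0.1084, 0.032]
slot [[0.3999, -0.1049, 0.032], [0.475, -0.4097, 0.032]]
slot deg 103.8503
fork z44 [0.4454, -0.2761, 0.044]
fork z44 [0.45, -0.3047, 0.044]
fork z44 [0.4712, -0.299, 0.044]
fork z44 [0.4282, -0.309, 0.044]
[[241.6, 230.6], [264.8, 228.7], [253.2, 229.7], [253.1, 228.6], [252.9, 226.8], [253.0, 227.7]]
```

View pics/ovs.png

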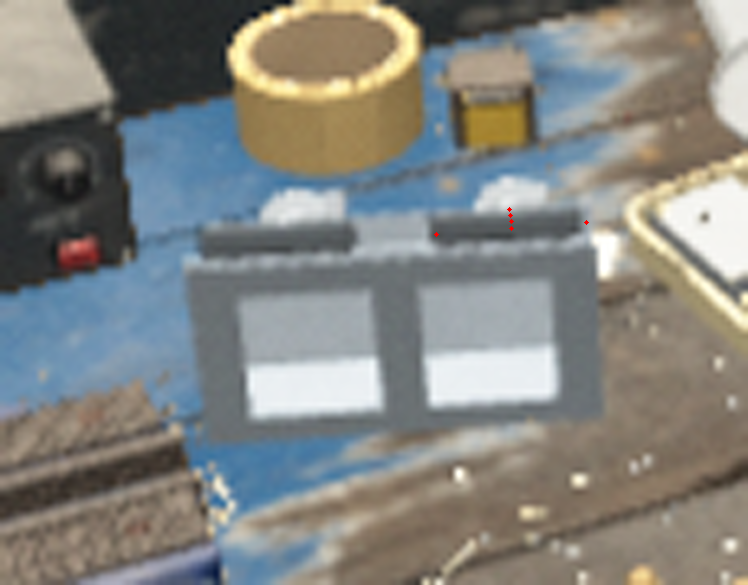

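Short bolt bar centre is at (0.518, 0.260, 0.097) with its bar axis at 72.2°. Home is at about (0.4445, -0.283) with the slot at 103.9°. The overlay falls on the right-hand bar at crop (435–587,228), and its lengths (63.3 and 96.2 mm) match those given. Moving now.

>>> apply_moves --deltas '[[0,[0.98,-0.55,-0.2],-0.11],[0,[0.98,-0.55,-0.2],-0.11],[0,[0.98,-0.55,-0.2],-0.11],[0,[0.98,-0.55,-0.2],-0.11],[0,[0.98,-0.55,-0.2],-0.11],[0,[0.98,-0.55,-0.2],-0.11]]' --squeeze 20

```text
t: 1.9
eef_pos: [0.3756, -0.4651, 0.2727]
tool_rot: [0.001, 0.869, 0.495, 0.002]
contact_force: [0.6, -0.0, 0.5]
gripper_width: 0.993
grasp_force: 0.0
```

```bash
cat >> h.py <<'E'
from scipy.spatial.transform import Rotation as R
def goto(x,y,z,deg=None):
    o=bot.get_obs();w=o["tool_rot"];M=R.from_quat([w[1],w[2],w[3],w[0]]).as_matrix()
    yaw=np.degrees(np.arctan2(M[1,1],M[0,1]))
    print("t",round(o["t"],2),"pos",np.round(o["eef_pos"],4).tolist(),"yaw",round(yaw,2),"tiltz",M[:,2].round(3).tolist(),"q",np.round(o["q"],2).tolist(),"F",np.round(o["contact_force"],1).tolist(),"w",round(float(o["gripper_width"]),3),"g",np.round(o["grasp_force"],1))
    d=M.T@(np.array([x,y,z])-o["eef_pos"])/.2
    t=None if deg is None else round(-((deg-yaw+180)%360-180)/360,4)
    print("delta",d.round(4).tolist(),"turn",t)
E
python3 -c "
from h import *
goto(.5,-.30,.28,72.2)"
```

```text
t 1.9 pos [0.3756, -0.4651, 0.2727] yaw -30.61 tiltz [0.003, 0.0, -1.0] q [0.94, 0.32, -0.2, 1.69, 0.07, 1.13, 0.19] F [0.6, -0.0, 0.5] w 0.993 g 0.0
delta [1.0271, 0.115, -0.0342] turn -0.2856
```

>>> apply_moves --deltas '[[0,[1.0,0.1,0],-0.11],[0,[1.0,0.1,0],-0.11],[0,[1.0,0.1,0],-0.11],[0,[1.0,0.1,0],-0.11],[0,[1.0,0.1,0],-0.11]]'

```text
t: 2.4
eef_pos: [0.4961, -0.3015, 0.2718]
tool_rot: [0.0, 0.648, 0.762, 0.002]
contact_force: [-0.5, -0.4, 0.8]
gripper_width: 0.995
grasp_force: 0.0
```

```bash
python3 -c "
from h import *
goto(.515,-.10,.28,72.2)"
```

```text
t 2.4 pos [0.4961, -0.3015, 0.2718] yaw 9.24 tiltz [0.003, 0.003, -1.0] q [0.76, 0.32, -0.41, 1.72, 0.13, 1.13, 0.48] F [-0.5, -0.4, 0.8] w 0.995 g 0.0
delta [0.9791, 0.2552, -0.0379] turn -0.1749
```

>>> apply_moves --deltas '[[0,[0.98,0.25,0],-0.11],[0,[0.98,0.25,0],-0.11],[0,[0.98,0.25,0],-0.11],[0,[0.98,0.25,0],-0.11],[0,[0.98,0.25,0],-0.11]]'

```text
t: 2.9
eef_pos: [0.5131, -0.1002, 0.272]
tool_rot: [0.0, 0.352, 0.936, 0.001]
contact_force: [0.6, 0.7, -0.6]
gripper_width: 1.001
grasp_force: 0.0
```

```bash
python3 -c "
from h import *
goto(.515,.08,.28,72.2)"
```

```text
t 2.9 pos [0.5131, -0.1002, 0.272] yaw 48.79 tiltz [0.002, 0.002, -1.0] q [0.61, 0.24, -0.63, 1.84, 0.16, 1.11, 0.78] F [0.6, 0.7, -0.6] w 1.001 g 0.0
delta [0.5864, 0.6842, -0.038] turn -0.065
```

>>> apply_moves --deltas '[[0.13,[0.58,0.68,0],-0.065],[0.13,[0.58,0.68,0],-0.065],[0.13,[0.58,0.68,0],-0.065],[0.13,[0.58,0.68,0],-0.065],[0.13,[0.58,0.68,0],-0.065]]'

```text
t: 3.4
eef_pos: [0.517, 0.0758, 0.2717]
tool_rot: [0.0, 0.159, 0.987, 0.001]
contact_force: [0.7, 0.9, 0.8]
gripper_width: 0.87
grasp_force: 0.0
```

```bash
python3 -c "
from h import *
goto(.518,.26,.20,72.2)"
```

```text
t 3.4 pos [0.517, 0.0758, 0.2717] yaw 71.72 tiltz [0.001, 0.002, -1.0] q [0.39, 0.27, -0.78, 1.83, 0.21, 1.12, 0.79] F [0.7, 0.9, 0.8] w 0.87 g 0.0
delta [0.2843, 0.875, 0.3606] turn -0.0013
```

>>> apply_moves --deltas '[[0.13,[0.28,0.87,0.1],0],[0.13,[0.28,0.87,0.1],0],[0.13,[0.28,0.87,0.1],0],[0.13,[0.28,0.87,0.1],0],[0.13,[0.285,0.875,0.5],-0.0015],[0.13,[0.285,0.875,0.5],-0.0015],[0.13,[0.285,0.875,0.5],-0.0015],[0.13,[0.285,0.875,0.5],-0.0015]]'

```text
t: 4.2
eef_pos: [0.52, 0.2541, 0.1716]
tool_rot: [-0.0, 0.158, 0.987, -0.0]
contact_force: [0.2, -2.0, 0.5]
gripper_width: 0.87
grasp_force: 0.0
```

```bash
python3 - <<'E'
from h import *
goto(.518,.26,.082,72.2)
p=bot.read_camera("top");s=bot.read_camera("scene")
a=cv2.resize(p["color"][140:250,140:270,::-1],None,fx=5,fy=5,interpolation=2)[:,:,:]
b=cv2.resize(s["color"][165:275,175:305,::-1],None,fx=5,fy=5,interpolation=2)
cv2.imwrite("pics/ap.png",cv2.resize(np.hstack([a[:,:400+250],b]),(800,340)) )
E
```

```text
t 4.2 pos [0.52, 0.2541, 0.1716] yaw 71.79 tiltz [-0.0, -0.001, -1.0] q [0.02, 0.49, -0.76, 1.81, 0.4, 1.0, 0.35] F [0.2, -2.0, 0.5] w 0.87 g 0.0
delta [0.0186, 0.0252, 0.4478] turn -0.0011
```

View pics/ap.png

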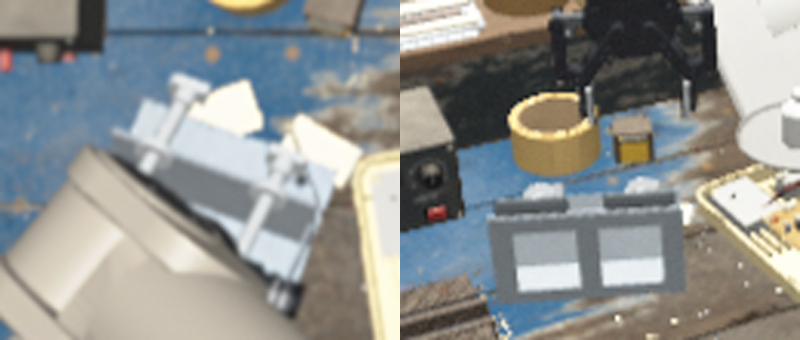

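Fingers straddle the short bar: tips at (588,115) and (690,105), bar at 605–675. Descending.

>>> apply_moves --deltas '[[0.13,[0,0,0.15],0],[0.13,[0,0,0.3],0],[0.13,[0,0,0.3],0],[0.13,[0,0,0.3],0]]'

```text
t: 4.7
eef_pos: [0.5201, 0.2556, 0.113]
tool_rot: [0.001, 0.157, 0.988, 0.0]
contact_force: [0.5, 0.2, 1.2]
gripper_width: 0.871
grasp_force: 0.0
```

```bash
python3 -c "
from h import *
goto(.518,.26,.082,72.2)"
```

```text
t 4.7 pos [0.5201, 0.2556, 0.113] yaw 71.89 tiltz [0.002, 0.001, -1.0] q [-0.02, 0.56, -0.72, 1.85, 0.47, 0.9, 0.29] F [0.5, 0.2, 1.2] w 0.871 g 0.0
delta [0.0168, 0.0174, 0.1549] turn -0.0009
```

>>> apply_moves --deltas '[[0.13,[0.017,0.017,0.07],-0.001],[0.13,[0.017,0.017,0.13],-0.001],[0.13,[0.017,0.017,0.13],-0.001],[0.4,[0.017,0.017,0.13],-0.001],[0.4,[0.017,0.017,0.13],-0.001],[0.4,[0.017,0.017,0.13],-0.001],[0.4,[0.017,0.017,0.13],-0.001]]' --squeeze 20

```text
t: 5.4
eef_pos: [0.5202, 0.2631, 0.0879]
tool_rot: [0.003, 0.154, 0.988, 0.004]
contact_force: [3.6, 3.7, 9.9]
gripper_width: 0.746
grasp_force: 22.9
```

```bash
python3 -c "
from h import *
goto(.518,.26,.087,72.2)"
```

```text
t 5.4 pos [0.5202, 0.2631, 0.0879] yaw 72.28 tiltz [0.007, 0.006, -1.0] q [-0.05, 0.6, -0.7, 1.87, 0.5, 0.85, 0.26] F [3.6, 3.7, 9.9] w 0.746 g 22.9
delta [0.0057, -0.0182, 0.0042] turn 0.0002
```

Grasped: 63.4 mm between pads, which is the bar length. Swinging the bar up about the collar in its notch.

>>> apply_moves --deltas '[[0.4,[0,0,-0.02],0],[0.4,[-0.02,0,-0.035],0],[0.4,[-0.04,0,-0.055],0],[0.4,[-0.06,0,-0.08],0],[0.4,[-0.088,0,-0.105],0],[0.4,[-0.115,0,-0.125],0],[0.4,[-0.145,0,-0.145],0],[0.4,[-0.145,0,-0.145],0]]'

```text
t: 6.2
eef_pos: [0.5454, 0.2499, 0.1148]
tool_rot: [0.0, 0.155, 0.988, -0.0]
contact_force: [-2.2, 0.1, 0.3]
gripper_width: 0.742
grasp_force: 23.2
```

```bash
python3 - <<'E'
from h import *
goto(.547,.252,.117,72.2)
p=bot.read_camera("top");s=bot.read_camera("scene")
a=cv2.resize(p["color"][140:250,140:270,::-1],None,fx=5,fy=5,interpolation=2)[:,:,:]
b=cv2.resize(s["color"][165:275,175:305,::-1],None,fx=5,fy=5,interpolation=2)
cv2.imwrite("pics/ap2.png",cv2.resize(np.hstack([a[:,:400+250],b]),(800,340)) )
E
```

```text
t 6.2 pos [0.5454, 0.2499, 0.1148] yaw 72.18 tiltz [0.0, -0.001, -1.0] q [-0.01, 0.59, -0.71, 1.8, 0.47, 0.93, 0.33] F [-2.2, 0.1, 0.3] w 0.742 g 23.2
delta [-0.0042, 0.0122, -0.0109] turn -0.0
```

View pics/ap2.png

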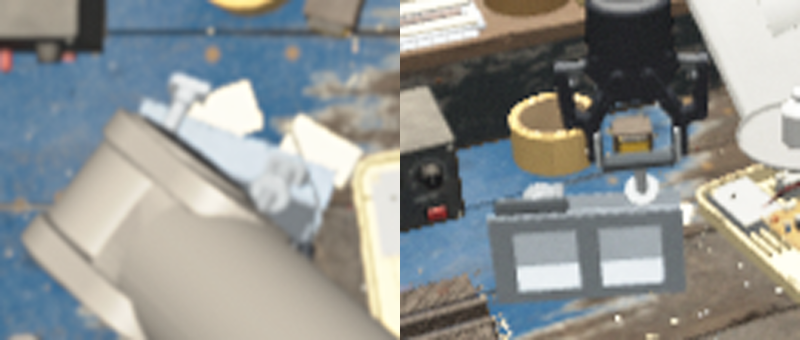

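The bar is up between the fingers at (600–675,158) with the collar at (643,188), so the bolt is pivoting as planned. I'll swing it further, then lift straight out.

>>> apply_moves --deltas '[[0.4,[-0.025,0,-0.012],0],[0.4,[-0.05,0,-0.023],0],[0.4,[-0.075,0,-0.033],0],[0.4,[-0.09,0,-0.037],0],[0.4,[-0.09,0,-0.037],0],[0.4,[-0.09,0,-0.1],0],[0.4,[-0.09,0,-0.25],0],[0.4,[-0.09,0,-0.5],0],[0.4,[-0.09,0,-0.75],0],[0.4,[-0.09,0,-0.85],0],[0.4,[-0.09,0,-0.85],0],[0.4,[-0.09,0,-0.85],0]]'

```text
t: 7.5
eef_pos: [0.5618, 0.2446, 0.2836]
tool_rot: [0.0, 0.154, 0.988, -0.0]
contact_force: [0.5, -0.1, -3.3]
gripper_width: 0.734
grasp_force: 28.8
```

```bash
python3 - <<'E'
from h import *
goto(.55,.07,.285,103.9)
p=bot.read_camera("top");s=bot.read_camera("scene")
a=cv2.resize(p["color"][140:250,140:270,::-1],None,fx=5,fy=5,interpolation=2)[:,:,:]
b=cv2.resize(s["color"][110:220,175:305,::-1],None,fx=5,fy=5,interpolation=2)
cv2.imwrite("pics/ap3.png",cv2.resize(np.hstack([a[:,:400+250],b]),(800,340)) )
E
```

```text
t 7.5 pos [0.5618, 0.2446, 0.2836] yaw 72.25 tiltz [0.0, -0.001, -1.0] q [0.07, 0.44, -0.79, 1.61, 0.33, 1.23, 0.48] F [0.5, -0.1, -3.3] w 0.734 g 28.8
delta [-0.2101, -0.8495, -0.0064] turn -0.0879
```

View pics/ap3.png

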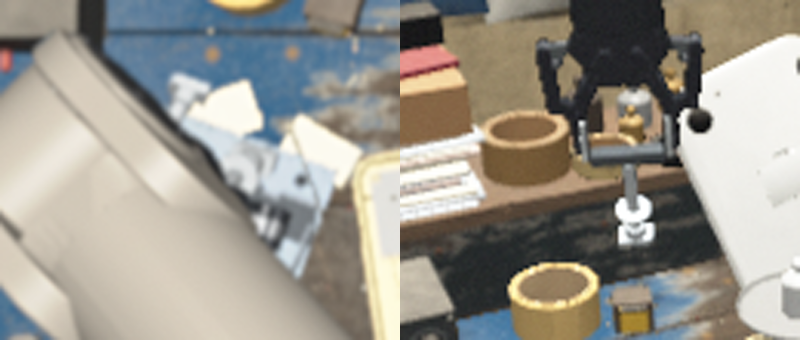

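The bolt hangs from the bar (630,155) with the head at (636,238), close to upright. I'll estimate the tilt from those pixels.

```bash
python3 - <<'E'
from h import *
s=bot.read_camera("scene")
a=np.radians(72.2-90);h=np.array([np.cos(a),np.sin(a),0])
B=np.array([.5618,.2446,.293])
px=lambda x,y:((x-400)/800*1300/5+175,y/340*550/5+110)
print("meas bar",px(630,155),"collar",px(634,209),"head",px(636,237))
print("bar",proj(s,B))
for t in (-5,0,5,10,15,20,25):
    z=h*np.sin(np.radians(t))-np.array([0,0,np.cos(np.radians(t))])
    print(t,proj(s,np.array([B+z*.0755,B+z*.1125])).round(1).tolist())
for n in("bolt_bar","bolt_head","bolt"):print(n,[(np.round(d["point"],3).tolist(),round(d["confidence"],2)) for d in bot.look_for(s,n)][:2])
E
```

```text
meas bar (249.75, 160.1470588235294) collar (251.05, 177.61764705882354) head (251.7, 186.6764705882353)
bar [[248.90825113 158.01679873]]
-5 [[250.7, 184.1], [251.5, 196.4]]
0 [[250.6, 183.1], [251.4, 194.8]]
5 [[250.5, 181.9], [251.2, 192.9]]
10 [[250.4, 180.5], [251.1, 190.8]]
15 [[250.3, 178.9], [250.9, 188.5]]
20 [[250.2, 177.3], [250.7, 186.0]]
25 [[250.0, 175.4], [250.5, 183.4]]
bolt_bar [([0.565, 0.242, 0.265], 0.74), ([0.425, -0.192, 0.036], 0.56)]
bolt_head [([0.566, 0.244, 0.262], 0.82)]
bolt [([0.566, 0.242, 0.265], 0.63), ([0.459, -0.125, 0.062], 0.6)]
```

Tilt is about 23° and held by friction. The slot wall can square it up. Carrying it across now.

>>> apply_moves --deltas '[[0.4,[0,-0.15,0],-0.01],[0.4,[-0.05,-0.35,0],-0.03],[0.4,[-0.15,-0.6,0],-0.05],[0.4,[-0.2,-0.85,0],-0.07],[0.4,[-0.2,-1.0,0],-0.088],[0.4,[-0.2,-1.0,0],-0.088]]'

```text
t: 8.4
eef_pos: [0.5381, 0.0353, 0.2829]
tool_rot: [-0.002, -0.118, 0.993, -0.002]
contact_force: [1.1, -0.3, -3.4]
gripper_width: 0.739
grasp_force: 28.9
```

```bash
python3 -c "
from h import *
goto(.515,-.16,.285,103.9)"
```

```text
t 8.4 pos [0.5381, 0.0353, 0.2829] yaw 103.59 tiltz [-0.003, -0.004, -1.0] q [0.55, 0.33, -0.9, 1.77, 0.28, 1.18, 1.37] F [1.1, -0.3, -3.4] w 0.739 g 28.9
delta [0.3419, -0.922, -0.0065] turn -0.0009
```

>>> apply_moves --deltas '[[0.4,[0.1,-0.25,0],0],[0.4,[0.2,-0.5,0],0],[0.4,[0.28,-0.75,0],0],[0.4,[0.34,-0.92,0],0],[0.4,[0.34,-0.92,0],0]]'

```text
t: 8.9
eef_pos: [0.5159, -0.1608, 0.2831]
tool_rot: [-0.001, -0.116, 0.993, -0.001]
contact_force: [0.7, -0.7, -4.2]
gripper_width: 0.739
grasp_force: 28.9
```

```bash
python3 -c "
from h import *
goto(.415,-.352,.285,103.9)"
```

```text
t 8.9 pos [0.5159, -0.1608, 0.2831] yaw 103.27 tiltz [-0.002, -0.003, -1.0] q [0.86, 0.31, -0.83, 1.77, 0.25, 1.17, 1.76] F [0.7, -0.7, -4.2] w 0.739 g 28.9
delta [0.7103, -0.8149, -0.0057] turn -0.0018
```

>>> apply_moves --deltas '[[0.4,[0.15,-0.17,0],0],[0.4,[0.3,-0.35,0],0],[0.4,[0.45,-0.52,0],-0.001],[0.4,[0.6,-0.69,0],-0.002],[0.4,[0.71,-0.815,0],-0.002],[0.4,[0.71,-0.815,0.15],-0.002],[0.4,[0.71,-0.815,0.35],-0.002],[0.4,[0.71,-0.815,0.55],-0.002],[0.4,[0.71,-0.815,0.6],-0.002],[0.4,[0.71,-0.815,0.6],-0.002],[0.4,[0.71,-0.815,0.6],-0.002]]'

```text
t: 10.0
eef_pos: [0.4204, -0.3449, 0.1659]
tool_rot: [0.001, -0.128, 0.992, -0.001]
contact_force: [0.0, -1.1, -3.0]
gripper_width: 0.739
grasp_force: 28.8
```

```bash
python3 - <<'E'
from h import *
goto(.415,-.352,.155,103.9)
p=bot.read_camera("top");s=bot.read_camera("scene")
for c in(s,p):
  for n in("bolt_head","home","fork_mouth","bolt"):print(n,[(np.round(d["point"],3).tolist(),round(d["confidence"],2)) for d in bot.look_for(c,n)][:2])
D=np.array([.459,-.341,.032]);
print("D px top",proj(p,D),"scene",proj(s,D))
us=proj(s,D)[0].astype(int);print(us)
a=cv2.resize(p["color"][205:295,380:500,::-1],(400,300),interpolation=2)
b=cv2.resize(s["color"][us[1]-65:us[1]+25,us[0]-70:us[0]+50,::-1],(800,600),interpolation=2)
cv2.imwrite("pics/a4.png",b);cv2.imwrite("pics/a4t.png",a)
E
```

```text
t 10.0 pos [0.4204, -0.3449, 0.1659] yaw 104.71 tiltz [0.002, -0.001, -1.0] q [1.14, 0.42, -0.7, 1.9, 0.34, 0.94, 2.1] F [0.0, -1.1, -3.0] w 0.739 g 28.8
delta [0.0351, -0.0273, 0.0544] turn 0.0022
bolt_head []
home [([0.415, -0.201, 0.052], 0.73)]
fork_mouth [([0.415, -0.199, 0.052], 0.92)]
bolt [([0.439, -0.336, 0.114], 0.8)]
bolt_head [([0.452, -0.334, 0.106], 0.72), ([0.432, -0.226, 0.047], 0.67)]
home [([0.427, -0.227, 0.046], 0.83)]
fork_mouth [([0.43, -0.228, 0.042], 0.76)]
bolt [([0.451, -0.338, 0.11], 0.74)]
D px top [[461.38879325 251.83026942]] scene [[432.15447063 209.36704829]]
[432 209]
```

View pics/a4.png

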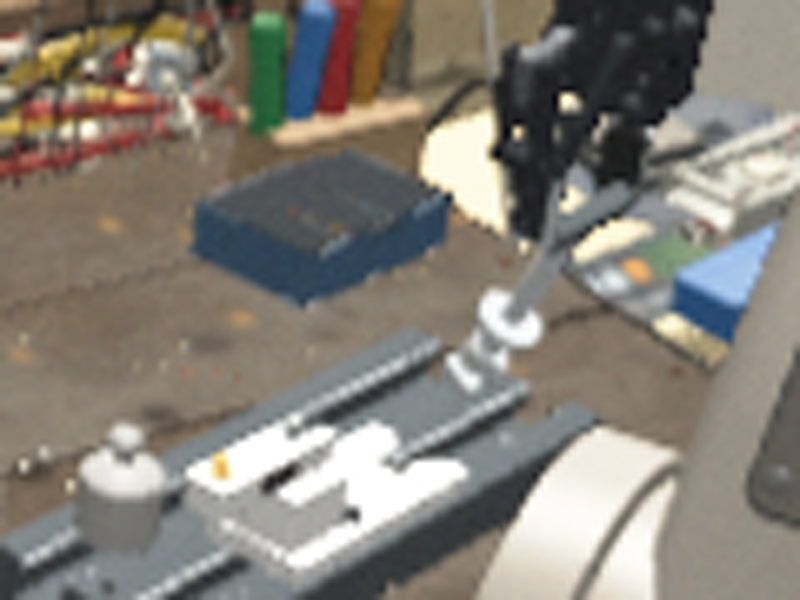

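The bolt is about 20 mm over the plate: bar (600,210), collar (510,318), head (465,372), tilted away from the robot. I'll fit the tilt to these.

```bash
python3 - <<'E'
from h import *
goto(.415,-.352,.155,103.9)
s=bot.read_camera("scene");p=bot.read_camera("top")
a=np.radians(13.9);h=np.array([np.cos(a),np.sin(a),0])
B=np.array([*bot.get_obs()["eef_pos"][:2],bot.get_obs()["eef_pos"][2]+.0094])
px=lambda x,y:np.round((x/800*120+432-70,y/600*90+209-65),1)
print("meas bar",px(600,210),"collar",px(510,318),"head",px(465,372))
print("bar",proj(s,B))
for t in (10,15,20,25,30):
    z=h*np.sin(np.radians(t))-np.array([0,0,np.cos(np.radians(t))]);X=np.array([B+z*.0755,B+z*.1125])
    print(t,proj(s,X).round(1).tolist(),proj(p,X).round(1).tolist(),X[1].round(3))
g=p["color"].mean(2)
for v in range(236,262):print(v,' '.join('%3d'%x for x in g[v,446:482]))
E
```

```text
t 10.5 pos [0.4189, -0.3449, 0.1646] yaw 104.67 tiltz [0.0, -0.0, -1.0] q [1.14, 0.43, -0.7, 1.9, 0.34, 0.93, 2.1] F [-0.4, 0.3, -3.5] w 0.743 g 28.8
delta [0.0281, -0.0295, 0.0478] turn 0.0022
meas bar [452.  175.5] collar [438.5 191.7] head [431.8 199.8]
bar [[448.63745933 176.30010569]]
10 [[441.2, 195.5], [437.7, 204.4]] [[470.4, 264.7], [465.0, 261.1]] [ 0.438 -0.34   0.063]
15 [[439.6, 194.3], [435.3, 202.7]] [[469.9, 262.0], [464.2, 257.3]] [ 0.447 -0.338  0.065]
20 [[438.0, 193.0], [433.1, 200.8]] [[469.5, 259.5], [463.6, 253.6]] [ 0.456 -0.336  0.068]
25 [[436.5, 191.6], [431.0, 198.7]] [[469.1, 257.0], [463.1, 250.0]] [ 0.465 -0.333  0.072]
30 [[435.2, 190.1], [429.0, 196.5]] [[468.9, 254.6], [462.8, 246.5]] [ 0.473 -0.331  0.076]
236 139 141 145 151 156 165 167 167 166 173 171 162 154 152 148 142 138 135 133 133 133 133 133 134 133 134 133 133 132 132 132 130 128 124 106  85
237 156 164 167 166 166 172 170 161 153 151 148 143 138 135 134 133 134 134 133 135 134 134 133 133 134 133 133 132 132 132 131 130 130 128 118 109
238 164 171 170 161 153 150 148 143 138 135 134 133 1
[... 2798 characters left out ...]
 136 135 136 152 195 228 227 196 179 192 184 196 223 232 236 237 237 236 238 237 232 209 161 133 129 130 131
258 133 133 132 134 137 136 137 144 150 150 154 162 162 188 221 226 203 184 184 192 221 234 236 235 233 231 232 234 237 236 228 183 141 129 130 130
259 138 134 134 142 149 149 156 166 167 163 165 170 162 170 194 197 179 162 169 205 232 236 234 225 217 213 219 227 233 237 234 201 152 130 129 130
260 185 165 157 163 165 161 164 171 165 157 150 149 144 145 156 155 144 137 164 220 236 237 229 196 174 178 191 210 227 236 235 209 157 130 129 128
261 250 233 207 182 164 154 149 149 146 140 135 134 133 133 137 133 131 129 166 227 238 237 225 174 144 155 172 189 213 230 233 202 151 125 121 119
```

Both views agree on about 20° tilt, with the head centre at (0.457,-0.3405,0.068). That is within 1 mm of the slot's centreline and 36 mm short of the fork mouth. Lowering the head into the throat.

>>> apply_moves --deltas '[[0.4,[-0.003,0,0.05],0.002],[0.4,[-0.003,0,0.1],0.002],[0.4,[-0.003,0,0.13],0.002],[0.4,[-0.003,0,0.15],0.002],[0.4,[-0.003,0,0.165],0.002],[0.4,[-0.003,0,0.165],0.002]]'

```text
t: 11.2
eef_pos: [0.4193, -0.3444, 0.1308]
tool_rot: [-0.0, -0.122, 0.993, 0.0]
contact_force: [0.6, -0.5, -3.6]
gripper_width: 0.735
grasp_force: 28.8
```

```bash
cat > look.py <<'E'
from h import *
goto(.4445,-.283,.115,103.9)
p=bot.read_camera("top");g=p["color"].mean(2)
import sys
v0,v1,u0,u1=map(int,sys.argv[1:5])
for v in range(v0,v1):print(v,' '.join('%3d'%x for x in g[v,u0:u1]))
E
python3 look.py 242 266 454 482
```

```text
t 11.2 pos [0.4193, -0.3444, 0.1308] yaw 103.97 tiltz [-0.0, 0.001, -1.0] q [1.11, 0.47, -0.68, 1.93, 0.38, 0.87, 2.05] F [0.6, -0.5, -3.6] w 0.735 g 28.8
delta [-0.1962, 0.2677, 0.0794] turn 0.0002
242 134 134 135 134 134 134 134 133 133 132 133 133 132 133 133 133 133 133 134 136 138 139 141 146 148 150 153 155
243 134 134 133 134 134 133 133 134 134 133 133 134 133 134 134 136 138 140 142 145 148 150 154 154 154 152 153 150
244 135 134 134 134 134 134 134 133 134 133 135 136 137 140 142 147 150 152 155 156 155 154 153 151 144 141 140 138
245 134 134 134 134 134 134 134 136 139 140 142 146 150 151 155 157 158 155 154 151 147 142 140 138 135 133 133 132
246 135 135 135 137 137 139 142 146 151 154 157 160 161 156 154 153 151 144 142 140 137 134 133 133 132 133 133 131
247 139 140 143 146 150 153 158 162 164 166 170 172 166 151 142 139 139 136 133 134 133 133 132 133 132 132 131 131
248 150 153 158 161 164 166 171 174 178 179 181 185 181 161 141 133 134 134 133 133 132 132 132 132 132 132 132 131
249 161 163 169 174 178 177 179 183 189 194 200 210 209 186 151 133 133 133 133 132 132 1
[... 1182 characters left out ...]
 130
260 167 162 158 152 143 142 179 229 238 232 207 162 150 165 187 212 229 236 226 171 134 130 131 132 132 131 131 129
261 145 140 136 133 131 139 183 230 238 234 209 154 134 149 169 189 211 223 205 158 129 128 129 128 128 126 123 120
262 134 133 132 132 132 139 179 229 239 237 225 175 136 137 155 173 188 197 177 138 117 117 116 114 112 110 106 102
263 133 133 134 133 131 135 165 215 235 238 233 207 165 139 141 159 174 180 162 124  98  94  90  87  86  85  83  82
264 134 133 133 132 132 133 147 183 220 233 235 230 202 159 134 145 164 174 166 135 101  85  79  76  74  76  79  80
265 133 133 132 134 132 132 134 151 180 208 222 226 211 169 131 129 150 166 171 157 132 110  99  92  91  94  98  97
```

>>> apply_moves --deltas '[[0.4,[0,0,0.01],0],[0.4,[0,0,0.02],0],[0.4,[0,0,0.03],0],[0.4,[0,0,0.03],0]]'

```text
t: 11.65
eef_pos: [0.4193, -0.3446, 0.125]
tool_rot: [-0.0, -0.122, 0.993, 0.0]
contact_force: [-0.5, 0.2, -2.7]
gripper_width: 0.736
grasp_force: 28.8
```

```bash
python3 look.py 246 247 454 455
```

```text
t 11.65 pos [0.4193, -0.3446, 0.125] yaw 103.96 tiltz [-0.0, 0.0, -1.0] q [1.11, 0.48, -0.67, 1.93, 0.39, 0.86, 2.04] F [-0.5, 0.2, -2.7] w 0.736 g 28.8
delta [-0.1967, 0.2683, 0.0502] turn 0.0002
246 134
```

>>> apply_moves --deltas '[[0.4,[0,0,0.015],0],[0.4,[-0.02,0,0.012],0],[0.4,[-0.05,0,0.005],0],[0.4,[-0.075,0,0],0],[0.4,[-0.1,0,-0.005],0],[0.4,[-0.1,0,-0.005],0]]'

```text
t: 12.3
eef_pos: [0.4401, -0.3395, 0.1267]
tool_rot: [0.001, -0.122, 0.993, -0.0]
contact_force: [-1.1, -2.4, -2.6]
gripper_width: 0.737
grasp_force: 28.1
```

```bash
python3 look.py 244 268 452 482
```

```text
t 12.3 pos [0.4401, -0.3395, 0.1267] yaw 104.02 tiltz [0.001, -0.0, -1.0] q [1.07, 0.49, -0.67, 1.9, 0.39, 0.88, 2.02] F [-1.1, -2.4, -2.6] w 0.737 g 28.1
delta [-0.0895, 0.2688, 0.0583] turn 0.0003
244 134 135 134 134 133 134 135 134 134 133 133 134 133 137 138 139 142 147 150 152 154 156 154 153 154 150 144 140 140 138
245 134 134 135 135 134 134 134 134 134 137 138 139 142 146 150 151 155 158 157 155 154 151 146 142 140 138 135 133 132 132
246 134 134 134 134 135 137 137 140 143 147 152 155 161 163 158 154 154 154 150 144 141 139 135 134 133 132 132 133 133 132
247 136 136 138 139 143 148 151 154 162 169 174 179 188 182 161 144 141 140 139 135 134 134 132 133 133 132 132 132 132 132
248 142 146 151 155 163 167 166 167 177 187 197 209 216 204 170 140 133 133 134 133 133 132 132 132 131 132 132 131 131 131
249 154 159 167 179 187 182 168 164 175 185 205 225 229 222 186 150 134 131 132 132 133 132 132 132 131 131 132 132 131 130
250 153 162 186 206 206 184 160 161 174 182 202 223 229 228 208 177 151 135 131 132 132 132 132 132 131 130 130 130 129 129
251 139 164 208 228 212 171 149 1
[... 1374 characters left out ...]
 175 187 199 182 122  66  46  46  49  49  50  49  44  41  38  34  33  34  31  33
263 133 132 132 130 127 115 102  99  98  99 102 109 119 111  79  49  47  51  57  57  56  49  43  39  36  33  31  33  34  32
264 128 125 117 113 106  93  80  73  61  55  54  52  53  54  48  44  50  58  63  60  52  45  43  39  34  32  33  34  32  34
265 119 104  88  77  72  61  55  53  47  49  63  67  60  56  53  51  50  57  58  53  46  42  41  39  35  34  31  33  31  37
266 112  82  55  46  44  40  44  52  56  67  93 101  84  69  68  59  51  49  47  47  46  42  36  36  34  32  34  33  32  36
267 116  81  46  33  34  41  50  66  74  81 114 132 103  77  78  71  64  67  71  80  79  61  41  32  33  32  34  32  32  38
```

The head stays in the slot while the bar comes over, so the bolt is uprighting. Continuing.

>>> apply_moves --deltas '[[0.4,[-0.025,0,0],0],[0.4,[-0.05,0,-0.003],0],[0.4,[-0.07,0,-0.003],0],[0.4,[-0.09,0,-0.003],0],[0.4,[-0.09,0,-0.003],0]]'

```text
t: 12.85
eef_pos: [0.4572, -0.3351, 0.1269]
tool_rot: [0.0, -0.122, 0.993, 0.0]
contact_force: [-2.4, -1.1, -3.2]
gripper_width: 0.743
grasp_force: 27.3
```

```bash
python3 look.py 244 268 450 474
```

```text
t 12.85 pos [0.4572, -0.3351, 0.1269] yaw 104.01 tiltz [0.001, 0.0, -1.0] q [1.04, 0.51, -0.67, 1.88, 0.4, 0.89, 1.99] F [-2.4, -1.1, -3.2] w 0.743 g 27.3
delta [-0.0016, 0.2682, 0.0595] turn 0.0003
244 134 134 134 134 134 134 134 133 134 134 133 134 134 133 135 136 138 139 142 145 150 152 155 155
245 133 133 134 133 135 134 134 135 135 134 134 136 136 139 142 145 149 151 155 156 158 154 153 152
246 134 133 134 134 134 134 136 136 138 138 141 146 151 158 163 161 156 152 153 153 150 144 141 140
247 134 134 135 137 138 139 141 145 148 150 158 171 182 194 201 188 170 151 141 139 138 135 134 134
248 139 140 141 148 158 164 168 160 156 164 190 216 229 234 237 231 217 184 152 136 133 133 133 133
249 149 149 155 172 196 203 194 168 161 190 228 243 247 248 249 248 245 231 191 154 135 133 133 130
250 156 153 163 197 229 229 202 165 180 228 246 250 250 250 250 251 251 248 228 177 139 127 124 118
251 148 142 161 215 240 234 185 161 214 246 251 250 248 246 246 249 251 247 225 174 127 106 100  90
252 136 133 160 223 244 235 173 166 234 252 252 249 238 223 216 223 225 210 172 130  91  70  64  58
2
[... 798 characters left out ...]

261 154 109  63  36  34  45  60  85 102 103 121 150 147 151 169 182 191 199 211 222 204 145  72  34
262 151 110  69  41  41  48  65  95 126 138 147 178 194 203 218 226 227 228 230 234 221 163  89  41
263 174 118  78  50  51  59  79 112 155 178 181 208 227 228 230 231 232 230 230 230 216 168  98  45
264 209 128  86  59  59  69  87 121 170 200 192 209 229 230 228 228 227 220 205 196 182 144  87  41
265 232 137  97  64  58  68  85 118 166 198 184 191 217 218 205 196 187 173 149 132 116  90  58  36
266 233 142 107  70  49  57  74 106 151 180 166 161 185 188 164 144 126 106  82  67  58  47  42  40
267 214 143 115  77  45  43  58  86 120 144 134 124 147 162 138 115 101  82  64  56  56  58  60  62
```

>>> apply_moves --deltas '[[0.4,[-0.005,0,0.01],0],[0.4,[-0.01,0,0.02],0],[0.4,[-0.01,0,0.03],0],[0.4,[-0.01,0,0.04],0],[0.4,[-0.01,0,0.04],0]]'

```text
t: 13.4
eef_pos: [0.458, -0.3349, 0.1185]
tool_rot: [-0.0, -0.121, 0.993, 0.0]
contact_force: [-1.2, 0.1, -3.2]
gripper_width: 0.741
grasp_force: 27.2
```

```bash
python3 look.py 246 247 454 455
```

```text
t 13.4 pos [0.458, -0.3349, 0.1185] yaw 103.96 tiltz [-0.001, 0.0, -1.0] q [1.03, 0.52, -0.66, 1.88, 0.41, 0.88, 1.98] F [-1.2, 0.1, -3.2] w 0.741 g 27.2
delta [0.0028, 0.2683, 0.0174] turn 0.0002
246 134
```

Entering freely with no vertical load yet. A few mm more to reach the floor.

>>> apply_moves --deltas '[[0.4,[0,0,0.005],0],[0.4,[0,0,0.01],0],[0.4,[0,0,0.015],0],[0.4,[0,0,0.015],0]]'

```text
t: 13.85
eef_pos: [0.4583, -0.335, 0.1158]
tool_rot: [-0.0, -0.122, 0.993, -0.0]
contact_force: [-1.1, -0.7, -2.8]
gripper_width: 0.736
grasp_force: 27.3
```

```bash
python3 look.py 246 247 454 455
```

```text
t 13.85 pos [0.4583, -0.335, 0.1158] yaw 103.96 tiltz [-0.0, -0.0, -1.0] q [1.03, 0.52, -0.66, 1.88, 0.41, 0.87, 1.98] F [-1.1, -0.7, -2.8] w 0.736 g 27.3
delta [0.004, 0.269, 0.0039] turn 0.0002
246 133
```

>>> apply_moves --deltas '[[0.4,[0,0,0.005],0],[0.4,[0,0,0.01],0],[0.4,[0,0,0.015],0],[0.4,[0,0,0.015],0]]'

```text
t: 14.3
eef_pos: [0.4602, -0.3351, 0.1148]
tool_rot: [0.001, -0.122, 0.993, -0.001]
contact_force: [-2.4, 1.0, 9.0]
gripper_width: 0.736
grasp_force: 28.5
```

```bash
python3 look.py 246 247 454 455
```

```text
t 14.3 pos [0.4602, -0.3351, 0.1148] yaw 103.97 tiltz [0.003, -0.001, -1.0] q [1.03, 0.53, -0.66, 1.88, 0.41, 0.87, 1.98] F [-2.4, 1.0, 9.0] w 0.736 g 28.5
delta [0.0131, 0.2716, -0.0018] turn 0.0002
246 134
```

The bolt is on the slot floor: 9 N up, at the expected height. Relieving the load and letting go.

>>> apply_moves --deltas '[[0.4,[0.008,0,-0.014],0],[0.4,[0.008,0,-0.014],0],[0.1,[0.008,0,-0.014],0],[0.1,[0.008,0,-0.014],0],[0.1,[0.008,0,-0.014],0],[0.1,[0.008,0,-0.014],0]]'

```text
t: 14.95
eef_pos: [0.457, -0.3353, 0.1158]
tool_rot: [0.0, -0.122, 0.993, -0.0]
contact_force: [-0.6, -1.0, -0.6]
gripper_width: 0.901
grasp_force: 0.0
```

```bash
cat > fit.py <<'E'
from h import *
goto(.4445,-.283,.115,103.9)
s=bot.read_camera("scene");g=s["color"].mean(2)
import sys
v0,v1,u0,u1=map(int,sys.argv[1:5])
for X in eval(sys.argv[5]) if len(sys.argv)>5 else []:print(X,proj(s,np.array(X)).round(1))
for v in range(v0,v1):print(v,' '.join('%3d'%x for x in g[v,u0:u1]))
E
python3 fit.py 178 216 428 452 "[[.456,-.334,.125],[.456,-.334,.049],[.456,-.334,.046]]"
```

```text
t 14.95 pos [0.457, -0.3353, 0.1158] yaw 103.96 tiltz [0.0, -0.0, -1.0] q [1.03, 0.52, -0.66, 1.88, 0.41, 0.87, 1.98] F [-0.6, -1.0, -0.6] w 0.901 g 0.0
delta [-0.0024, 0.2691, 0.004] turn 0.0002
[0.456, -0.334, 0.125] [[435.4 185.6]]
[0.456, -0.334, 0.049] [[431.9 205.9]]
[0.456, -0.334, 0.046] [[431.7 206.7]]
178  40  37  43  42  44  74 107 100 180 191 148 228 128  30  29  29  31  30  88 235 243 243 243 242
179  36  37  36  36  59  99 113 116 108 145 115 220 117  28  30  30  26  30 112 234 242 243 242 242
180  33  33  58  67  71 107 116 115 116 118 110 174  90  46  36  30  29  32 104 233 241 241 240 241
181  36  35  89 116  96 110 118 118 118 117 116 124 117 112  92  57  34  42 201 238 241 241 242 227
182  36  38 109 135 105 110 120 119 115 123 130 135 137 143 124  93  42 142 234 240 228 224 211 176
183  35  45 122 125  99 112 120 126 130 138 136 142 135 123  99  92 109 136 202 202 172 161 132 126
184  37  51 123 116 110 121 129 136 139 141 137 125 103  81  62  80 130 113 112 116 110 118 118 124
185  34  82 125 115 128 134 137 141 136 125 105  81  66  57  76 111 128 129 112  80 104
[... 2312 characters left out ...]

209 230 161 130 137 126 113 121 129 134 171 161 143 136 137 135 133 134 133 118  99 125 187 197 168
210 229 164 133 135 148 177 146 136 135 158 151 141 137 134 133 135 134 119  82 148 208 232 234 225
211 175 211 196 191 197 198 152 136 138 136 134 137 134 134 133 115 100  83 145 217 233 236 235 233
212 166 191 180 175 175 160 139 139 136 137 134 135 135 118  99  78  63 104 212 234 235 235 234 235
213 254 253 238 165 136 136 138 137 135 134 134 118 113  84  61  56  70 195 233 236 234 235 234 235
214 255 255 255 243 162 138 138 134 134 136 117  86  74  61  56  55 146 227 236 235 234 235 236 235
215 255 253 251 229 155 134 135 134 117  99  80  61  57  57  57  92 213 235 236 235 236 235 235 235
```

The stem reads upright in the scene view, with the collar at (431.5,204.5) where it should be, and grip is zero: the bolt stands by itself. Regripping the bar and starting the slide.

>>> apply_moves --deltas '[[0.1,[0,0,0],0],[0.1,[0,0,0],0],[0.4,[0,0,0],0],[0.4,[0,0,0],0],[0.4,[0,0,0],0],[0.4,[0,0,-0.003],0],[0.4,[0,0.05,-0.003],0],[0.4,[0,0.1,-0.003],0],[0.4,[0,0.14,-0.003],0],[0.4,[0,0.16,-0.003],0],[0.4,[0,0.16,-0.003],0]]' --squeeze 25

```text
t: 16.1
eef_pos: [0.4486, -0.3029, 0.1161]
tool_rot: [-0.0, -0.122, 0.993, 0.0]
contact_force: [-0.8, 0.5, -3.1]
gripper_width: 0.741
grasp_force: 28.1
```

```bash
python3 fit.py 190 191 428 429
```

```text
t 16.1 pos [0.4486, -0.3029, 0.1161] yaw 104.04 tiltz [-0.001, 0.001, -1.0] q [1.01, 0.49, -0.67, 1.94, 0.4, 0.85, 1.94] F [-0.8, 0.5, -3.1] w 0.741 g 28.1
delta [-0.0044, 0.1014, 0.0058] turn 0.0004
190 107
```

>>> apply_moves --deltas '[[0.4,[0,0.02,0],0],[0.4,[0,0.04,0],0],[0.4,[0,0.06,0],0],[0.4,[0,0.075,0],0],[0.4,[0,0.075,0],0]]'

```text
t: 16.65
eef_pos: [0.4452, -0.2891, 0.1162]
tool_rot: [-0.0, -0.122, 0.993, 0.0]
contact_force: [-0.2, 0.1, -2.4]
gripper_width: 0.736
grasp_force: 28.1
```

```bash
python3 fit.py 190 191 428 429
```

```text
t 16.65 pos [0.4452, -0.2891, 0.1162] yaw 104.0 tiltz [-0.0, 0.0, -1.0] q [1.0, 0.47, -0.68, 1.97, 0.4, 0.84, 1.92] F [-0.2, 0.1, -2.4] w 0.736 g 28.1
delta [-0.0039, 0.0305, 0.0061] turn 0.0003
190 109
```

Now small steps, watching for the fork's end.

>>> apply_moves --deltas '[[0.4,[0,0.008,0],0],[0.4,[0,0.016,0],0],[0.4,[0,0.024,0],0],[0.4,[0,0.024,0],0],[0.4,[0,0.024,0],0]]'

```text
t: 17.2
eef_pos: [0.4443, -0.2851, 0.1163]
tool_rot: [0.0, -0.122, 0.993, -0.0]
contact_force: [-0.6, 0.7, -2.8]
gripper_width: 0.736
grasp_force: 28.1
```

>>> apply_moves --deltas '[[0.4,[0,0.005,0],0],[0.4,[0,0.01,0],0],[0.4,[0,0.01,0],0]]'

```text
t: 17.5
eef_pos: [0.4438, -0.2829, 0.1163]
tool_rot: [0.0, -0.122, 0.993, 0.0]
contact_force: [-0.1, 0.1, -2.7]
gripper_width: 0.732
grasp_force: 28.1
```

>>> apply_moves --deltas '[[0.4,[0,0.005,0],0],[0.4,[0,0.01,0],0],[0.4,[0,0.01,0],0]]'

```text
t: 17.8
eef_pos: [0.4432, -0.281, 0.1163]
tool_rot: [-0.0, -0.122, 0.993, 0.0]
contact_force: [0.2, -0.3, -2.5]
gripper_width: 0.74
grasp_force: 28.2
```

>>> apply_moves --deltas '[[0.4,[0,0.005,0],0],[0.4,[0,0.01,0],0],[0.4,[0,0.01,0],0]]'

```text
t: 18.1
eef_pos: [0.4428, -0.2793, 0.1164]
tool_rot: [0.0, -0.122, 0.993, -0.0]
contact_force: [0.2, -0.4, -3.0]
gripper_width: 0.743
grasp_force: 28.3
```

>>> apply_moves --deltas '[[0.4,[0,0.004,0],0],[0.4,[0,0.007,0],0],[0.4,[0,0.007,0],0]]'

```text
t: 18.4
eef_pos: [0.4426, -0.2789, 0.1164]
tool_rot: [0.0, -0.121, 0.993, -0.001]
contact_force: [0.8, -3.9, -6.0]
gripper_width: 0.737
grasp_force: 28.8
```

The fork's end is felt at 4 N, well below 16 N, so the bolt is home. Turning clockwise in stages.

>>> apply_moves --deltas '[[0.4,[0,-0.003,0.002],0.01],[0.4,[0,-0.003,0.002],0.025],[0.4,[0,-0.003,0.002],0.04],[0.4,[0,-0.003,0.002],0.055],[0.4,[0,-0.003,0.002],0.055]]'

```text
t: 18.9
eef_pos: [0.4423, -0.2789, 0.1161]
tool_rot: [-0.0, 0.051, 0.999, -0.0]
contact_force: [-1.4, -2.9, -1.5]
gripper_width: 0.737
grasp_force: 29.1
```

```bash
python3 fit.py 190 191 428 429;python3 -c "
from h import *;print(bot.get_obs()['torque'])"
```

```text
t 18.9 pos [0.4423, -0.2789, 0.1161] yaw 84.1 tiltz [-0.001, -0.001, -1.0] q [0.93, 0.44, -0.61, 1.99, 0.35, 0.81, 1.6] F [-1.4, -2.9, -1.5] w 0.737 g 29.1
delta [-0.0132, -0.0195, 0.0055] turn -0.055
190 127
[-0.99651215  0.26921653  0.05065649]
```

Low force, so continuing the turn.

>>> apply_moves --deltas '[[0.4,[0,0,0],0.02],[0.4,[0,0,0],0.04],[0.4,[0,0,0],0.06],[0.4,[0,0,0],0.08],[0.4,[0,0,0],0.08]]'

```text
t: 19.45
eef_pos: [0.4425, -0.2783, 0.1161]
tool_rot: [-0.0, 0.297, 0.955, -0.0]
contact_force: [-1.9, -2.1, 0.7]
gripper_width: 0.738
grasp_force: 29.3
```

```bash
python3 fit.py 190 191 428 429;python3 -c "
from h import *;print(bot.get_obs()['torque'])"
```

```text
t 19.45 pos [0.4425, -0.2783, 0.1161] yaw 55.43 tiltz [-0.0, -0.0, -1.0] q [0.84, 0.42, -0.49, 1.99, 0.28, 0.79, 1.16] F [-1.9, -2.1, 0.7] w 0.738 g 29.3
delta [-0.0213, -0.0136, 0.0053] turn -0.1346
190 140
[-0.60504171  0.38213403  0.09115916]
```

>>> apply_moves --deltas '[[0.4,[0,0,0],0.02],[0.4,[0,0,0],0.04],[0.4,[0,0,0],0.06],[0.4,[0,0,0],0.08],[0.4,[0,0,0],0.1],[0.4,[0,0,0],0.116],[0.4,[0,0,0],0.116],[0.4,[0,0,0],0.116]]'

```text
t: 20.3
eef_pos: [0.444, -0.2778, 0.1162]
tool_rot: [0.001, 0.616, 0.788, 0.001]
contact_force: [3.8, 1.2, -0.7]
gripper_width: 0.733
grasp_force: 29.2
```

```bash
python3 fit.py 190 191 428 429;python3 -c "
from h import *;print(bot.get_obs()['torque'])"
```

```text
t 20.3 pos [0.444, -0.2778, 0.1162] yaw 13.95 tiltz [0.002, 0.0, -1.0] q [0.71, 0.4, -0.33, 2.0, 0.18, 0.77, 0.52] F [3.8, 1.2, -0.7] w 0.733 g 29.2
delta [-0.0259, -0.0041, 0.0058] turn -0.2499
190 123
[ 0.13777065 -1.27409805  0.03654393]
```

Quarter turn done (yaw 13.95° against 13.85°). Relieving the side load and checking that it is still seated along the slot.

>>> apply_moves --deltas '[[0.4,[0.003,0.005,0],0],[0.4,[0.006,0.005,0],0],[0.4,[0.006,0.005,0],0]]'

```text
t: 20.65
eef_pos: [0.444, -0.2771, 0.1161]
tool_rot: [0.001, 0.618, 0.786, 0.0]
contact_force: [4.8, -0.3, -2.2]
gripper_width: 0.743
grasp_force: 29.2
```

>>> apply_moves --deltas '[[0.4,[0.003,0,0],0],[0.4,[0.006,0,0],0],[0.4,[0.006,0,0],0]]'

```text
t: 20.95
eef_pos: [0.4437, -0.2762, 0.1161]
tool_rot: [0.001, 0.618, 0.786, 0.0]
contact_force: [4.2, -1.7, -3.4]
gripper_width: 0.741
grasp_force: 29.1
```

>>> apply_moves --deltas '[[0.4,[0.003,0,0.002],0],[0.4,[0.005,0,0.002],0],[0.4,[0.005,0,0.004],0]]'

```text
t: 21.25
eef_pos: [0.4437, -0.2758, 0.1159]
tool_rot: [0.001, 0.618, 0.786, 0.0]
contact_force: [3.8, -1.5, 7.4]
gripper_width: 0.736
grasp_force: 30.0
```

```bash
python3 look.py 246 247 400 401; python3 - <<'E'
from h import *
p=bot.read_camera("top")
cv2.imwrite("pics/f1.png",cv2.resize(p["color"][205:295,380:500,::-1],(800,600),interpolation=2))
for c in("top","scene"):
  q=bot.read_camera(c)
  for n in("plate","home"):print(n,[(np.round(d["point"],3).tolist(),round(d["confidence"],2)) for d in bot.look_for(q,n)][:1])
E
```

```text
t 21.25 pos [0.4437, -0.2758, 0.1159] yaw 13.59 tiltz [0.002, -0.002, -1.0] q [0.71, 0.4, -0.33, 2.01, 0.18, 0.76, 0.51] F [3.8, -1.5, 7.4] w 0.736 g 30.0
delta [-0.036, -0.0045, 0.0047] turn -0.2509
246 133
plate [([0.474, -0.212, 0.036], 0.7)]
home [([0.428, -0.212, 0.046], 0.6)]
plate [([0.427, -0.193, 0.037], 0.67)]
home [([0.413, -0.198, 0.052], 0.9)]
```

>>> apply_moves --deltas '[[0.4,[0,0.006,-0.008],0],[0.4,[0,0.006,-0.008],0],[0.15,[0,0.006,-0.008],0],[0.0,[0,0.006,-0.008],0],[0.0,[0,0.006,-0.008],0],[0.0,[0,0.006,-0.008],0],[0.0,[0,0.006,-0.008],0],[0.0,[0,0.006,-0.1],0],[0.0,[0,0.006,-0.3],0],[0.0,[0,0.006,-0.55],0],[0.0,[0,0.006,-0.7],0],[0.0,[0,0.006,-0.7],0]]'

```text
t: 22.85
eef_pos: [0.4464, -0.2757, 0.26]
tool_rot: [0.004, 0.618, 0.786, 0.001]
contact_force: [0.5, -1.2, -0.2]
gripper_width: 0.998
grasp_force: 0.0
```

```bash
python3 -c "
from h import *
goto(.37,-.50,.26)"
```

```text
t 22.85 pos [0.4464, -0.2757, 0.26] yaw 13.59 tiltz [0.007, -0.004, -1.0] q [0.74, 0.22, -0.36, 1.87, 0.09, 1.06, 0.59] F [0.5, -1.2, -0.2] w 0.998 g 0.0
delta [-1.0002, -0.6349, 0.0021] turn None
```

Retreating clear of the view to verify.

>>> apply_moves --deltas '[[0,[-0.2,-0.12,0],0],[0,[-0.45,-0.28,0],0],[0,[-0.7,-0.45,0],0],[0,[-0.9,-0.57,0],0],[0,[-1.0,-0.63,0],0],[0,[-1.0,-0.63,0],0]]'

```text
t: 23.45
eef_pos: [0.3635, -0.5045, 0.2535]
tool_rot: [-0.001, 0.622, 0.783, -0.002]
contact_force: [0.3, 1.6, 0.9]
gripper_width: 1.001
grasp_force: 0.0
```

```bash
python3 - <<'E'
from h import *
goto(.3,-.6,.26)
p=bot.read_camera("top");s=bot.read_camera("scene")
old=cv2.imread("pics/top0.png");new=p["color"][:,:,::-1]
c=[cv2.resize(x[215:285,360:490],(650,350),interpolation=2) for x in(old,new)]
y=[cv2.cvtColor(x[205:295,350:500],6).astype(np.float32) for x in(old,new)]
# stand shift: phase correlate on the stand's region away from bolt
for n,(a,b,u,v) in {"stand":(28,75,20,75),"plate+weight":(5,90,5,40)}.items():
    print(n,cv2.phaseCorrelate(y[0][a:b,u:v].copy(),y[1][a:b,u:v].copy(),cv2.createHanningWindow((v-u,b-a),5)))
sc=s["color"][150:240,350:470,::-1]
cv2.imwrite("pics/fin.png",np.vstack([np.hstack([cv2.resize(q,(400,280)) for q in c]),np.hstack([cv2.resize(sc,(400,300),interpolation=2),cv2.resize(new[155:245,150:260],(400,300),interpolation=2)])]))
H=np.array([[.4445,-.283,.049],[.4445,-.283,.132]])
print(proj(p,H).round(1).tolist(),proj(s,H).round(1).tolist())
E
```

```text
t 23.45 pos [0.3635, -0.5045, 0.2535] yaw 13.06 tiltz [-0.003, -0.001, -1.0] q [1.01, 0.38, -0.22, 1.65, 0.09, 1.12, 0.99] F [0.3, 1.6, 0.9] w 1.001 g 0.0
delta [-0.3933, -0.4172, -0.0311] turn None
stand ((0.011739989056035682, -0.004186254738598905), 0.998838402165307)
plate+weight ((-0.13826157759673663, 0.05815275674913778), 0.9299812858487353)
[[440.1, 258.1], [449.4, 260.0]] [[421.9, 211.2], [425.6, 188.7]]
```

View pics/fin.png

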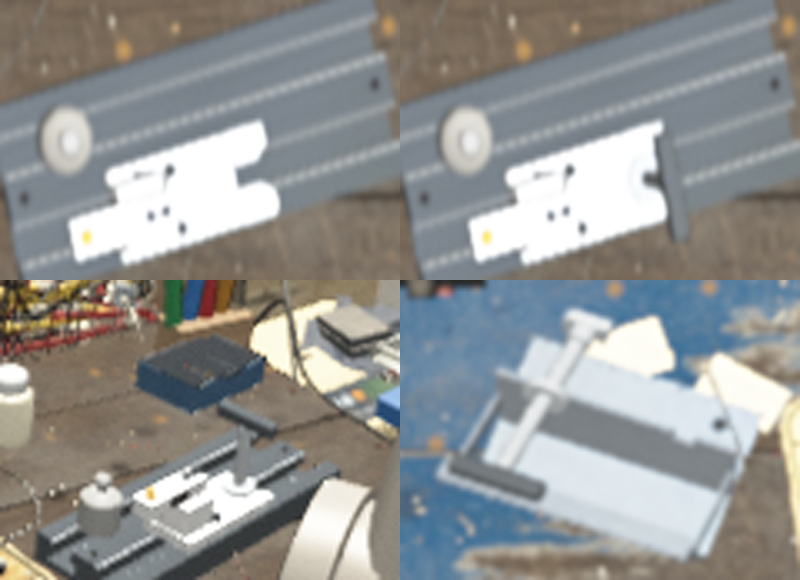

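The stand has not moved (0.01 px), and the long bolt, weight and jar are in place. The bolt stands in the fork with its bar across, at (660–685,130–240). Measuring the bar's angle and seating.

```bash
python3 - <<'E'
from h import *
p=bot.read_camera("top");old=cv2.imread("pics/top0.png")
n=p["color"].mean(2);o=old.mean(2)
m=((n<100)&(np.abs(n-o)>25)).astype(np.uint8);m[:245]=0;m[280:]=0;m[:,:438]=0;m[:,460:]=0
k,l,st,ce=cv2.connectedComponentsWithStats(m);i=1+st[1:,4].argmax();print(st[i],ce[i])
v,u=np.nonzero(l==i);(c,wh,a)=cv2.minAreaRect(np.c_[u,v].astype(np.float32));print(c,wh,a)
X=np.array([ray(p,(x,y),.132)[:2] for x,y in zip(u,v)]);w,V=np.linalg.eigh(np.cov(X.T));d=V[:,1];print("bar centre",X.mean(0),"deg",np.degrees(np.arctan2(d[1],d[0]))%180)
for r in range(246,276):print(r,' '.join('%3d'%x for x in n[r,428:458]))
E
```

```text
[440 258   4   4  11] [441.72727273 259.63636364]
(441.5, 259.5) (3.0, 3.0) 90.0
bar centre [ 0.44525176 -0.26539178] deg 68.48357593937398
246 128 127 126 127 129 133 142 153 166 188 211 225 231 239 247 253 246 189 137 132 133 133 134 133 133 134 134 135 136 136
247 128 130 132 140 155 180 208 227 240 253 255 255 255 253 254 254 242 182 136 131 134 134 135 134 135 136 138 139 142 147
248 159 181 191 205 227 246 255 255 255 255 255 255 255 237 224 212 185 149 131 131 134 137 138 139 142 146 150 151 154 157
249 236 253 255 255 255 255 255 255 255 255 255 255 242 169 144 142 135 130 129 135 141 147 149 150 155 156 157 154 154 154
250 255 255 255 255 255 255 255 255 255 255 255 255 228 127 117 127 131 131 134 144 154 157 158 155 154 153 150 145 142 140
251 255 255 255 255 255 255 255 255 255 255 255 255 232 130 118 130 133 133 134 142 152 152 150 144 141 140 138 135 134 135
252 255 255 255 255 255 255 254 255 255 255 255 255 237 139 114 129 134 134 132 132 138 139 137 135 134 133 135 135 134 134
253 255 255 255 255 255 255 254 254 254 253 254 255 242 154 111 127 135 136 132 130 131 134 
[... 2059 characters left out ...]
 255 255 254 247 233 202 150 100 104 128 135 136 134 127 118 119 120 122 124 124
271 255 255 255 255 255 255 255 255 254 236 213 203 192 173 155 137 114  91  99 124 135 136 134 124 115 116 119 122 126 127
272 255 255 255 255 253 236 210 194 181 156 135 127 123 121 120 117 110  91  93 117 133 136 134 128 118 118 123 125 129 130
273 254 237 208 191 182 159 135 122 119 115 111 109 112 116 116 118 115  99  90 111 130 134 133 129 121 119 122 126 127 128
274 180 156 132 120 118 117 116 114 114 113 111 109 112 114 116 119 120 110  95 106 122 126 127 122 116 117 119 122 125 125
275 116 112 108 107 108 112 115 116 116 115 111 109 111 111 113 119 122 117 105 104 112 114 119 118 112 115 118 121 123 122
```

```bash
python3 - <<'E'
from h import *
p=bot.read_camera("top");n=np.mean([p["color"].mean(2)]+[bot.read_camera("top")["color"].mean(2) for _ in range(2)],0)
L=[];Rr=[]
def sub(r,c):
    a,b,d=n[r,c-1:c+2];return c+(a-d)/(2*(a-2*b+d)+1e-9)
for r in range(251,273):
    g0=442+(r-251)*.2
    cs=range(int(g0)-2,int(g0)+4);c=min(cs,key=lambda c:n[r,c]);
    if r not in range(256,263):L.append((sub(r,c),r))
    cs=range(int(g0)+4,int(g0)+10);c=min(cs,key=lambda c:n[r,c]);Rr.append((sub(r,c),r))
for nm,E in(("L",L),("R",Rr)):
    E=np.array(E);f=np.polyfit(E[:,1],E[:,0],1);e=E[:,0]-np.polyval(f,E[:,1]);k=np.abs(e)<.7;f=np.polyfit(E[k,1],E[k,0],1)
    a,b=[ray(p,(np.polyval(f,r),r),.13) for r in(250,272)];d=a-b
    print(nm,f,"deg",np.degrees(np.arctan2(d[1],d[0])),"resid",e.std())
E
```

```text
L [-1.73100872e-01  4.93501245e+02] deg -10.924821530745515 resid 3.002328211827622
R [1.94551337e-01 3.97393385e+02] deg 10.149420895735899 resid 1.1172466724644161
```

Bar angle is about 10–12° measured at release yaw 13.6° (square is 13.85°). It is within a few degrees, locked, seated and free-standing.

```bash
python3 -c "
from station import bot
print(bot.hand_in())"
```

```text
the job is handed in; nothing more can be done
None
```

I handed the job in at about 24 s, but I haven't seen the verdict: the shorter bolt stands by itself against the fork's closed end, turned a quarter turn clockwise (bar measured 2–4° past square, 0.3° by the wrist angle), and the stand shows no shift (0.01 px), with the longer bolt, weight and jar looking unmoved in the last picture.

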